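Hang a lipped parts bin on the louvre panel and slide it home against the stop

ROBOT

A 6-joint arm with a two-finger parallel gripper is mounted at the origin on a cart in front of the work surface, level with it; the furniture and walls round the work are solid. World frame = base frame: x ahead of the robot, y to its left, z up, the work surface at z = 0. Lengths are in m, angles in rad, forces in N, time in s.
With the tool pointing down it reaches from about 0.2 to 0.875 m from the base axis. Payload 3.4 kg.
Tool frame: the origin (TCP) lies at the very end of the fingers, on their centre line; the grasp point (between the pads) lies 19 mm behind it (robot.pinch_z is the distance from the TCP to the grasp point, in m); z points along the fingers, y is the line along which they close (so a half turn about z gives the same grasp; the last joint's range is limited). The gripper opens to 94 mm and grips with 3 to 60 N. Pads are 16 mm wide; open, the fingers measure 119 mm over their backs; the gripper's body (75 mm by 177 mm) begins 78 mm behind the grasp point.
Start: joints at [1.079, 0.276, 1.505, -0, 1.361, -0.121], TCP at [0.208, 0.536, 0.205] pointing down, gripper open.
Joint ranges: [-2.89, 2.89], [-0.75, 2.08], [0.22, 2.7], [-1.18, 4.32], [0.11, 2.71], [-2.7, 2.7]. Speed limits (rad/s): [2.57, 2.57, 3.14, 3.14, 3.14, 3.14].

INTERFACE

Orientations are given as a unit quaternion [x, y, z, w].
In Python, from rig import robot gives the robot as it stands.
- The arm moves only by the shell command python3 -m jog 'ROWS'. ROWS is JSON, a list of rows, each a list of 7 numbers: the closure, from 0 (fully open) to 1 (shut), then the shift along the tool's x, y, z in cm, then the turn, a rotation vector about the tool's x, y, z in degrees. In form: [[hand, tx, ty, tz, rx, ry, rz], ...]. A call has exactly 8 rows; each row shifts and turns the commanded pose from where the row before left it, along the tool's axes as they then stand; what a row does not reach is not made up. A row lasts 1/12 s, in which the tool goes at most 41.7 mm and 7.16 degrees, less where a joint would pass 70% of its speed; a pose out of reach is approached as far as the arm can. A call is refused whole if a number of a shift passes 4.17 or a number of a turn 7.16, either way. A call with a gripper value outside its range is refused whole. The fingers move at their own pace and stop on an object; the grip force is fixed at half the most. Time passes only in rows, so rows that do not move let the fingers close, or fill a call up. It gives the time, the measured TCP pose, the force, the opening and the grip force at its end, in the units of the state.
- robot.sense(): the state, without advancing time (a new reading comes with each control period).
- robot.snapshot(name): name is "side" or "top"; returns (picture, depth): 420x560x3 uint8, red, green, blue; 420x560 float32, m along the optical axis (not along the pixel's ray), 0 where there is no reading.
- robot.camera_params(name): a dict with "fx", "fy", "cx", "cy" (pixels), "world_from_camera" (4x4, takes a point from camera to world coordinates). Camera axes: x right, y down, z forward; pixel columns grow to the right and rows downward; lengths in m; the calibration is good to about 2 mm. A picture is of the moment at which its call begins. camera_params takes no time and is no camera call.
- robot.job_done(): hands the job in; it is judged then, once.
The state is a dict: "clock": time; "joint_pos": joint angles; "qd": joint speeds; "joint_efforts": joint torques, N m; "tool_pos": TCP position; "orientation": TCP orientation; "contact_force": force on the tool from outside, world axes, zero at the start; "torque": the same for the moment, N m; "gripper_width": finger opening in m; "finger_force": force on a finger pad.
Only numpy, scipy, OpenCV 4.12 (cv2) and the standard library are available. Lean on these libraries where they do the work, as an engineer would, in place of code of your own. Each camera call takes 0.05 s, during which the arm holds its last target. There are 200 camera calls.

TASK

Pick up the blue parts bin and hang it on the top louvre of the grey panel, to the left of the red stop and about five centimetres clear of it, by lifting its rear lip over the louvre and letting it down until the lip has caught fully. Then slide the hanging bin along the louvre to the right until it meets the brass screw of the stop, press it against that with a steady push of about ten newtons for a second, never more than 25, and let go, leaving it hanging there square on the louvre. Be gentle with the panel too (no more than 30 newtons), and do not disturb the jar, the lighter or the cutters.

Things in the scene. Friction and masses are not known exactly. Their poses are not given: they have to be found in the camera images.
- bin: Loose open blue plastic bin, 100 mm deep (x), 56 wide (y), 0.18 to 0.35 kg, paper label on its low front. Origin: centre of its underside; z up, +x to its back, where the lip is. Side walls flat, 60 mm high from x = -24 to +50 mm, 34 mm high in front of that (the slope between is only a thin edge): grasp across the 56 mm width. Outer face of the back wall: x = +50 mm.
- bin_lip (a point): Middle of the roof of the slot under the bin's rear lip: at x = 53, z = 57 mm in the bin's frame; axes as the bin's. The lip (50 mm wide, top at z = 61 mm) runs back from the back wall and turns down into a tongue, x = 56 to 60 mm, lower edge at z = 43 mm. The slot between back wall and tongue is 6 mm wide, open below. It drags on the louvre with up to 4 N.
- panel: Grey rigid louvre panel on a dark foot, fixed to the bench, 260 mm wide (y), 125 mm high. Origin: mid-width, on the bench, in the front plane of its louvres (x = 0); +x points away from the side where the bin hangs. Three upright louvre blades, x = 0 to 3.5 mm, 240 mm long, top edges at z = 125, 85, 45 mm. The foot reaches 35 mm to the front, 10 mm high.
- rail (a point): Middle of the top edge of the top louvre: x = 1.75, z = 125 mm in the panel's frame; axes as the panel's, y along the louvre. Behind this blade is a free gap of 15 mm, 20 mm deep. A hung bin's back lies on the blades' front plane and its slot roof on this edge, its underside then 68 mm above the bench; let go, it leans about 0.04 rad nose down until tongue and back bear.
- stop: Red clamp stop, fixed, rigid, astride the top louvre. Origin: on its flat +y face, at the louvre's front plane and top edge; axes as the panel's. 20 mm wide (to -y), 16 mm out to the front, from 7 mm above the edge to 21 mm below. A brass screw, 10 mm thick, locked, stands 2 to 14 mm out of its +y face (not measured: feel for it). Bin bearing on it: bin's origin 30 to 42 mm to +y.
- red_jar: Loose clear red jar, 89 mm across, 42 mm high, stands on the bench; bystander. Origin: centre of its underside.
- lighter: Loose red lighter, 77 x 16 mm, 23 mm high, lies on the bench; bystander.
- cutters: Loose cutters with dark handles, 115 x 30 x 11 mm, lie on the bench; bystander.

How it is judged:
On the way, in this order (a step that is already met when the one before it is completed fails the run):
1. the bin hangs on the top louvre, its lip fully down over the blade, its side at least 25 mm clear of the stop (z of bin_lip in the frame of rail between -0.003 and 0.003 m and x of bin_lip in the frame of rail between -0.005 and 0.005 m and angle between bin's own z axis and vertical below 0.12 rad and angle between the x axis of bin and the x axis of panel, either way round below 0.1 rad and y of bin in the frame of stop above 0.053 m), for 0.2 s.
2. still hanging so, it is pressed against the stop (its screw) with 5 to 20 N for half a second (z of bin_lip in the frame of rail between -0.003 and 0.003 m and x of bin_lip in the frame of rail between -0.005 and 0.005 m and angle between bin's own z axis and vertical below 0.12 rad and angle between the x axis of bin and the x axis of panel, either way round below 0.1 rad and contact force between bin and stop between 5 and 20 N), for 0.5 s.
At the end, for the whole second after the job is handed in: The bin hangs at rest on the top louvre: slot roof within 3 mm of the louvre's top edge in height and 5 mm across it, tilted less than 0.12 rad, square to the panel within 0.10 rad, at the stop's screw (its right side no more than 16 mm from the face of the stop), released (z of bin_lip in the frame of rail between -0.003 and 0.003 m and x of bin_lip in the frame of rail between -0.005 and 0.005 m and angle between bin's own z axis and vertical below 0.12 rad and angle between the x axis of bin and the x axis of panel, either way round below 0.1 rad and y of bin in the frame of stop between 0.028 and 0.044 m and linear speed of bin below 0.02 m/s and angular speed of bin below 0.1 rad/s); the robot touches nothing.
It fails at once if the bin is pressed against the stop (its screw) with more than 25 N (contact force between bin and stop above 25 N).
It fails at once if the bin, while the fingers hold it, is pressed against the panel with more than 30 N (contact force between bin and panel above 30 N and contact force between the fingers and bin above 3 N).
It fails at once if the robot pushes the panel or the stop with more than 15 N (contact force between any of the arm, the fingers and panel above 15 N or contact force between any of the arm, the fingers and stop above 15 N).
It fails at once if the jar, the lighter or the cutters are moved more than 15 mm (distance of any of red_jar, lighter, cutters from where it was at the start of the episode above 0.015 m).
It also fails if it takes over 59 s, if anything falls off the work surface, if the arm or the gripper's body presses on something with over 40 N, if the wrist force passes 120 N, or if a joint passes its speed limit or range.

## Working session

There is one attempt and no reset: what is moved stays moved. The work goes in short steps, Python scripts to look and compute and a shell command to move; the robot and the scene stay as the last step left them, time stands still between calls to the robot, and variables do not carry over. Pictures are saved under pics/ and viewed, at most 10 in all, crops included, and the job is handed in when it is done.

```bash
mkdir -p pics; ls
python3 - <<'E'
from rig import robot
import cv2,numpy as np
for n in("top","side"):
    p,d=robot.snapshot(n); cv2.imwrite(f"pics/{n}0.png",p[:,:,::-1]); np.save(f"{n}0.npy",d)
    c=robot.camera_params(n); print(n,c["fx"],c["fy"],c["cx"],c["cy"],np.round(c["world_from_camera"],3).tolist())
print(robot.sense())
E
```

```text
pics
top 415.00617214308096 415.00617214308096 281.1570219615229 210.4772324246559 [[-0.022, -0.998, 0.067, 0.435], [-0.999, 0.021, -0.024, 0.119], [0.023, -0.067, -0.997, 1.03], [0.0, 0.0, 0.0, 1.0]]
side 510.1698669537342 510.1698669537342 274.42290370744513 208.23138797277682 [[0.465, -0.712, 0.526, -0.073], [-0.885, -0.381, 0.267, -0.158], [0.01, -0.59, -0.807, 0.928], [0.0, 0.0, 0.0, 1.0]]
{'clock': 0.1, 'joint_pos': array([ 1.07896579e+00,  2.76502028e-01,  1.50595372e+00,  2.89605571e-05,
        1.36068110e+00, -1.20975226e-01]), 'qd': array([ 2.62976926e-05, -1.62525334e-03, -2.39151279e-03,  1.30111806e-03,
        7.07141939e-04,  6.30682447e-05]), 'joint_efforts': array([ 1.09836797e-03, -4.05455339e+01, -2.37781817e+01,  7.04255118e-02,
        2.98175763e-02, -5.74114119e-05]), 'tool_pos': array([0.20814148, 0.53549335, 0.20472923]), 'orientation': array([ 1.84369798e-01,  9.82856643e-01, -7.31866768e-04, -2.46388814e-04]), 'contact_force': array([ 0.21631527,  0.59167169, -0.7562479 ]), 'torque': array([0.01688725, 0.0197039 , 0.01428082]), 'finger_force': 0.0, 'gripper_width': 0.09411478250026109}
```

View pics/top0.png

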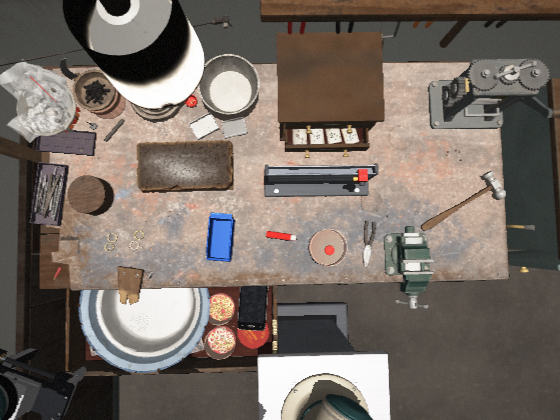

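View pics/side0.png

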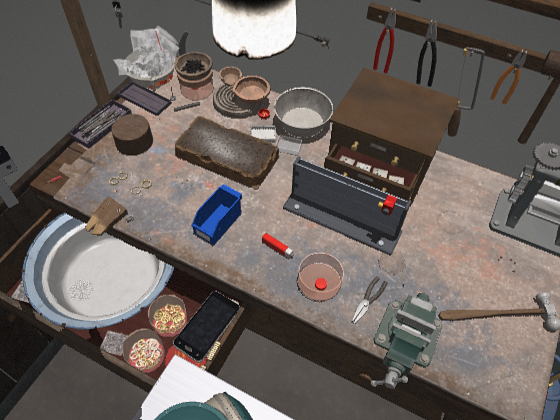

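The top view shows the blue bin at (220,237), with its label front towards the robot. The panel spans (265–378,165–195) with the red stop at (362,175). The lighter is at (281,236), the jar at (327,247) and the cutters at (369,242).

```bash
cat > h.py <<'E'
import numpy as np,cv2
from rig import robot
def cloud(n,p=None,d=None):
    if p is None: p,d=robot.snapshot(n)
    c=robot.camera_params(n); v,u=np.mgrid[:420,:560]
    P=np.stack([(u-c["cx"])/c["fx"]*d,(v-c["cy"])/c["fy"]*d,d,np.ones_like(d)],-1)@np.array(c["world_from_camera"]).T
    hsv=cv2.cvtColor(p,cv2.COLOR_RGB2HSV)
    return P[...,:3],hsv,d>0
def blue(h): return (h[...,0]>100)&(h[...,0]<130)&(h[...,1]>150)&(h[...,2]>60)
def red(h): return ((h[...,0]<6)|(h[...,0]>174))&(h[...,1]>170)&(h[...,2]>100)
E
python3 - <<'E'
from h import *
for n in("top","side"):
    P,h,ok=cloud(n); 
    box=lambda x0,x1,y0,y1,z0,z1:(P[...,0]>x0)&(P[...,0]<x1)&(P[...,1]>y0)&(P[...,1]<y1)&(P[...,2]>z0)&(P[...,2]<z1)&ok
    rep=lambda s,Q:print(n,s,len(Q),np.round(np.percentile(Q,[1,50,99],axis=0),4).tolist() if len(Q) else "")
    b=blue(h)&box(.2,.7,0,.5,-.01,.2); Q=P[b]; rep("bin",Q)
    for z0,z1 in((-.01,.02),(.05,.075)):
        q=Q[(Q[:,2]>z0)&(Q[:,2]<z1)]
        if len(q)>5: r=cv2.minAreaRect(q[:,:2].astype(np.float32)); print("  rect",z0,len(q),np.round(r[0],4),np.round(r[1],4),r[2])
    r=red(h)&box(.3,.8,-.3,.2,.08,.2); rep("stop",P[r])
    m=box(.35,.7,-.2,.25,.112,.128)&~red(h); q=P[m]; rep("edge",q)
    r_=cv2.minAreaRect(q[:,:2].astype(np.float32)); print("  rect",np.round(r_[0],4),np.round(r_[1],4),r_[2])
    vx,vy,x0,y0=cv2.fitLine(q[:,:2].astype(np.float32),cv2.DIST_HUBER,0,.001,.001).ravel(); print("  line yaw",np.degrees(np.arctan2(vy,vx)),x0,y0)
    rep("foot",P[box(.35,.7,-.2,.25,.006,.014)])
    print(" bench",np.median(P[230:260,250:265].reshape(-1,3),axis=0))
E
```

```text
top bin 1090 [[0.3871, 0.2105, -0.0028], [0.4419, 0.2451, 0.0029], [0.4951, 0.2707, 0.0615]]
  rect -0.01 743 [0.4417 0.2484] [0.0536 0.1006] 84.4004898071289
  rect 0.05 214 [0.4504 0.2399] [0.056  0.0932] 84.27571868896484
top stop 90 [[0.5585, -0.0937, 0.121], [0.5698, -0.083, 0.1302], [0.582, -0.0746, 0.1334]]
top edge 719 [[0.5517, -0.1189, 0.1124], [0.592, -0.0075, 0.1206], [0.6876, 0.13, 0.1273]]
  rect [0.62   0.0043] [0.2513 0.1383] 89.40262603759766
  line yaw 87.72137 0.58998394 0.019222183
top foot 2013 [[0.3563, -0.1871, 0.0061], [0.5502, -0.0284, 0.0089], [0.6896, 0.216, 0.0136]]
 bench [ 0.42230443  0.15505876 -0.00078939]
side bin 1681 [[0.3846, 0.2081, -0.0005], [0.4453, 0.2474, 0.0294], [0.4938, 0.2703, 0.0617]]
  rect -0.01 650 [0.4354 0.2394] [0.0567 0.1022] 84.78787231445312
  rect 0.05 334 [0.4472 0.2382] [0.0591 0.1   ] 83.30052947998047
side stop 108 [[0.5562, -0.0954, 0.128], [0.569, -0.0861, 0.1307], [0.5825, -0.0767, 0.1346]]
side edge 1539 [[0.5505, -0.1204, 0.1122], [0.5906, -0.0102, 0.1195], [0.6876, 0.1253, 0.1277]]
  rect [0.6191 0.0039] [0.2526 0.1437] 89.93272399902344
  line yaw 88.93946 0.5886262 -0.024214225
side foot 3110 [[0.3566, -0.1814, 0.0061], [0.5475, -0.0245, 0.0092], [0.6939, 0.2364, 0.0137]]
 bench [ 4.29162573e-01  1.36514017e-01 -1.41448627e-04]
```

Run:
```python
from h import *
for n in("top","side"):
    P,h,ok=cloud(n)
    X,Y,Z=P[...,0],P[...,1],P[...,2]
    m=ok&(X>.5)&(X<.63)&(abs(Y)<.14)&(Z>.119)&(Z<.131)&~red(h)
    lb,st=None,None
    pts=P[m]
    # front-most points of top blade per y bin
    for lo,hi,lab in((.119,.131,"top"),(.09,.118,"face")):
        m=ok&(X>.5)&(X<.61)&(abs(Y)<.14)&(Z>lo)&(Z<hi)&~red(h); q=P[m]
        L=[]
        for y in np.arange(-.13,.135,.02):
            s=q[abs(q[:,1]-y)<.01]
            if len(s)>3: L.append([y,len(s),*np.percentile(s[:,0],[5,50,95]),np.median(s[:,2])])
        print(n,lab);print(np.round(L,4))
    # foot front edge
    m=ok&(X>.5)&(X<.58)&(abs(Y)<.12)&(Z>.006)&(Z<.014);q=P[m]
    F=np.array([[y,np.percentile(q[abs(q[:,1]-y)<.005][:,0],2)] for y in np.arange(-.11,.115,.01)])
    print(n,"foot front",np.polyfit(F[:,0],F[:,1],1), q[:,1].min(),q[:,1].max())
    b=blue(h)&ok&(X>.3)&(X<.6)&(Z>.057)&(Z<.066)
    q=P[b]; e=[]
    for x in np.arange(.43,.49,.01):
        s=q[abs(q[:,0]-x)<.005]; e.append([x,s[:,1].min(),s[:,1].max()])
    e=np.array(e);print(np.round(e,4)); print(" yaw",np.degrees(np.arctan(np.polyfit(e[:,0],e[:,1],1)[0])),np.degrees(np.arctan(np.polyfit(e[:,0],e[:,2],1)[0])),"xmax",q[:,0].max())
    s=P[red(h)&ok&(X>.5)&(X<.62)&(Y<0)&(Y>-.13)&(Z>.1)]; print("stop ymax",np.percentile(s[:,1],[2,98]),np.percentile(s[:,0],[2,98]))
```

```text
top top
[[-1.100e-01  4.600e+01  5.728e-01  5.822e-01  5.937e-01  1.216e-01]
 [-9.000e-02  4.800e+01  5.531e-01  5.703e-01  5.938e-01  1.248e-01]
 [-7.000e-02  4.600e+01  5.578e-01  5.755e-01  5.943e-01  1.216e-01]
 [-5.000e-02  3.500e+01  5.735e-01  5.764e-01  5.947e-01  1.226e-01]
 [-3.000e-02  3.000e+01  5.740e-01  5.765e-01  5.948e-01  1.225e-01]
 [-1.000e-02  2.400e+01  5.742e-01  5.768e-01  5.931e-01  1.230e-01]
 [ 1.000e-02  2.400e+01  5.749e-01  5.776e-01  5.935e-01  1.222e-01]
 [ 3.000e-02  1.800e+01  5.737e-01  5.755e-01  5.939e-01  1.216e-01]
 [ 5.000e-02  2.300e+01  5.740e-01  5.758e-01  5.943e-01  1.210e-01]
 [ 7.000e-02  2.200e+01  5.743e-01  5.763e-01  5.946e-01  1.210e-01]
 [ 9.000e-02  2.700e+01  5.743e-01  5.763e-01  5.950e-01  1.221e-01]
 [ 1.100e-01  2.800e+01  5.746e-01  5.770e-01  5.952e-01  1.214e-01]
 [ 1.300e-01  4.000e+01  5.768e-01  5.862e-01  5.977e-01  1.210e-01]]
top face
[[-1.100e-01  5.800e+01  5.726e-01  5.851e-01  5.918e-01  1.034e-01]
 [-9.000e-02  2.600e+01  5.500e-01  5.908e-01  5.921e-01  1.063e-01]
 [-7.000e-02  7.300e+01  5.577e-01  5.842e-01  
[... 2669 characters left out ...]

 [ 5.000e-02  7.900e+01  5.721e-01  5.759e-01  5.931e-01  1.108e-01]
 [ 7.000e-02  8.800e+01  5.718e-01  5.751e-01  5.933e-01  1.111e-01]
 [ 9.000e-02  8.100e+01  5.718e-01  5.749e-01  5.932e-01  1.105e-01]
 [ 1.100e-01  8.200e+01  5.724e-01  5.751e-01  5.939e-01  1.107e-01]
 [ 1.300e-01  4.100e+01  5.719e-01  5.743e-01  5.925e-01  1.100e-01]]
side foot front [0.00638031 0.53786994] -0.11984552569362925 0.11995018102197902
[[0.43   0.2111 0.2693]
 [0.44   0.211  0.267 ]
 [0.45   0.2106 0.2649]
 [0.46   0.2089 0.2647]
 [0.47   0.2076 0.2643]
 [0.48   0.2078 0.2641]]
 yaw -4.653939750391908 -5.633909932398802 xmax 0.49917558079759194
stop ymax [-0.09487418 -0.07669183] [0.55586148 0.58190435]
```

```bash
cat >> h.py <<'E'
from scipy.spatial.transform import Rotation as R
def go(x,y,z,yaw):
    """tool-frame shift (cm) and turn (deg) to TCP x,y,z, tool pointing down, tool y axis at 90deg+yaw"""
    s=robot.sense(); r=R.from_quat(s["orientation"])
    a=np.radians(yaw); Y=np.array([-np.sin(a),np.cos(a),0]);Zt=np.array([0,0,-1.]);T=R.from_matrix(np.stack([np.cross(Y,Zt),Y,Zt],1))
    d=np.array([x,y,z])-s["tool_pos"]
    print("t",s["clock"],"tcp",np.round(s["tool_pos"],4),"F",np.round(s["contact_force"],1),"w",round(s["gripper_width"],4),"shift now",np.round(r.inv().apply(d)*100,2),"after turn",np.round(T.inv().apply(d)*100,2),"turn",np.round(np.degrees((r.inv()*T).as_rotvec()),2))
E
python3 -m jog '[[0,0,0,0,0,0,-5.2],[0,0,0,0,0,0,-5.2],[0,0,0,0,0,0,-5.3],[0,-2.5,-2.7,0,0,0,0],[0,-2.5,-2.7,0,0,0,0],[0,-2.5,-2.7,0,0,0,0],[0,-2.5,-2.7,0,0,0,0],[0,-2.5,-2.7,0,0,0,0]]'
python3 -c "from h import *;go(.437,.240,.018,-5.5)"
```

```text
clock: 0.97
tool_pos: [0.3203, 0.3881, 0.2055]
orientation: [0.048, 0.999, 0.0, 0.0]
contact_force: [0.3, 0.2, 0.3]
gripper_width: 0.0938
finger_force: 0.0
t 0.9667 tcp [0.3203 0.3881 0.2055] F [0.3 0.2 0.3] w 0.0938 shift now [-13.03 -13.63  18.75] after turn [-13.03 -13.63  18.75] turn [0.01 0.01 0.  ]
```

```bash
python3 -m jog '[[0,-2.6,-2.7,0,0,0,0],[0,-2.6,-2.7,0,0,0,0],[0,-2.6,-2.7,0,0,0,0],[0,-2.6,-2.7,0,0,0,0],[0,-2.6,-2.8,0,0,0,0],[0,0,0,3,0,0,0],[0,0,0,3,0,0,0],[0,0,0,3,0,0,0]]'
python3 - <<'E'
from h import *;go(.437,.240,.018,-5.5)
p,d=robot.snapshot("side");cv2.imwrite("pics/s1.png",cv2.resize(p[120:300,120:360],None,fx=2.5,fy=2.5)[:,:,::-1])
E
```

```text
clock: 1.63
tool_pos: [0.4371, 0.2408, 0.115]
orientation: [0.05, 0.999, 0.001, 0.001]
contact_force: [-0.2, 0.5, -0.3]
gripper_width: 0.094
finger_force: 0.0
t 1.6333 tcp [0.4371 0.2408 0.115 ] F [-0.2  0.5 -0.3] w 0.094 shift now [ 0.02 -0.09  9.7 ] after turn [ 0.   -0.08  9.7 ] turn [ 0.07  0.11 -0.18]
```

View pics/s1.png

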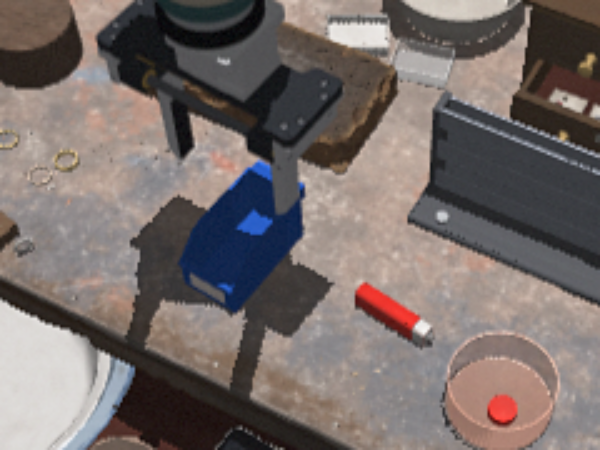

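The fingers straddle the bin: left tip at (180,155), right tip at (285,210). I'll go down and close.

```bash
python3 -m jog '[[0,0,0,2.5,0,0,0],[0,0,0,2.5,0,0,0],[0,0,0,2.5,0,0,0],[0,0,0,1.6,0,0,0],[0,0,0,0.6,0,0,0],[0.3,0,0,0,0,0,0],[0.35,0,0,0,0,0,0],[1,0,0,0,0,0,0]]' && python3 -m jog '[[1,0,0,0,0,0,0],[1,0,0,0,0,0,0],[1,0,0,0,0,0,0],[1,0,0,0,0,0,0],[1,0,0,0,0,0,0],[1,0,0,-1,0,0,0],[1,0,0,-2,0,0,0],[1,0,0,-2,0,0,0]]'
python3 - <<'E'
from h import *;go(.437,.240,.018,-5.5)
E
```

```text
clock: 2.35
tool_pos: [0.4372, 0.2421, 0.0198]
orientation: [0.048, 0.999, 0.001, 0.001]
contact_force: [-0.2, 0.8, 0.1]
gripper_width: 0.0776
finger_force: 0.0
clock: 3.02
tool_pos: [0.4346, 0.241, 0.0679]
orientation: [0.048, 0.999, -0.001, -0.002]
contact_force: [0.6, -0.6, -1.7]
gripper_width: 0.0558
finger_force: 30.0
t 3.0167 tcp [0.4346 0.241  0.0679] F [ 0.6 -0.6 -1.7] w 0.0558 shift now [-0.26 -0.06  4.99] after turn [-0.24 -0.07  4.99] turn [-0.1  -0.18 -0.04]
```

```bash
python3 -m jog '[[1,0,0,-1.3,0,0,-2.5],[1,0,0,-1.3,0,0,-2.6],[1,-0.5,-3,0,0,0,0],[1,-0.8,-3.6,0,0,0,0],[1,-0.8,-3.6,0,0,0,0],[1,-0.8,-3.6,0,0,0,0],[1,-0.8,-3.6,0,0,0,0],[1,-0.8,-3.6,0,0,0,0]]'
python3 -c "from h import *;go(.490,.002,.094,-.4)"
```

```text
clock: 3.68
tool_pos: [0.4787, 0.0296, 0.094]
orientation: [0.004, 1.0, 0.0, -0.001]
contact_force: [0.8, 0.1, -3.0]
gripper_width: 0.0561
finger_force: 30.0
t 3.6833 tcp [0.4787 0.0296 0.094 ] F [ 0.8  0.1 -3. ] w 0.0561 shift now [-1.15 -2.75  0.  ] after turn [-1.15 -2.75  0.  ] turn [ 0.   -0.07 -0.02]
```

```bash
python3 -m jog '[[1,-0.3,-1.2,0,0,0,0],[1,-0.3,-1,0,0,0,0],[1,-0.2,-0.4,0,0,0,0],[1,0,0,0,0,0,0],[1,0,0,0,0,0,0],[1,0,0,0,0,0,0],[1,0,0,0,0,0,0],[1,0,0,0,0,0,0]]'
python3 - <<'E'
from h import *;go(.513,.002,.094,-.4)
print(robot.sense()["tool_pos"])
for n in("top","side"):
    p,d=robot.snapshot(n); P,h,ok=cloud(n,p,d)
    X,Y,Z=P[...,0],P[...,1],P[...,2]
    b=blue(h)&ok&(X>.4)&(X<.6)&(abs(Y)<.06); q=P[b]
    print(n,len(q),np.percentile(q,[1,99],axis=0).round(4).tolist(),q.max(0).round(4))
    t=q[q[:,2]>.128]; L=[]
    for y in np.arange(-.024,.029,.006):
        s=t[abs(t[:,1]-y)<.003]
        if len(s):L.append([y,s[:,0].max(),s[:,2].max()])
    print(np.round(L,4).tolist())
    cv2.imwrite(f"pics/{n}2.png",cv2.resize(p[110:250,230:400] if n=="top" else p[110:280,240:440],None,fx=3.5,fy=3.5)[:,:,::-1])
a=cv2.imread("pics/side2.png")
E
```

```text
clock: 4.35
tool_pos: [0.4869, 0.0062, 0.0945]
orientation: [0.003, 1.0, 0.0, -0.0]
contact_force: [-0.6, 0.3, -2.4]
gripper_width: 0.0559
finger_force: 30.0
t 4.35 tcp [0.4869 0.0062 0.0945] F [-0.6  0.3 -2.4] w 0.0559 shift now [-2.61 -0.4   0.05] after turn [-2.61 -0.4   0.05] turn [ 0.02 -0.01  0.05]
[0.486894   0.00616452 0.09446459]
top 47 [[0.4379, -0.0196, 0.0732], [0.4521, -0.0019, 0.1153]] [ 0.4521 -0.0019  0.1166]
[]
side 1321 [[0.4353, -0.0238, 0.0742], [0.5359, 0.0312, 0.1354]] [0.5376 0.0328 0.2023]
[[-0.024, 0.4863, 0.1355], [-0.018, 0.4676, 0.1336], [-0.006, 0.5339, 0.1282], [0.006, 0.4583, 0.2023]]
```

View pics/side2.png

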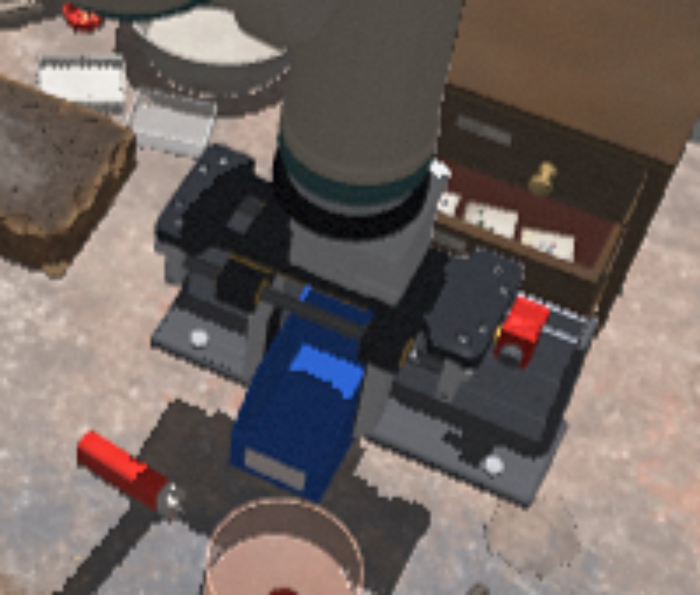

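The bin is held level, with its front at (270,470) and the jar and lighter clear of it. The red stop with its brass screw is at (520,330). Next I'll feel for the blade front with the tongue.

```bash
python3 -m jog '[[1,-0.5,-0.3,0,0,0,0],[1,-0.5,0,0,0,0,0],[1,-0.5,0,0,0,0,0],[1,-0.3,0,0,0,0,0],[1,-0.2,0,0,0,0,0],[1,0,0,0,0,0,0],[1,0,0,0,0,0,0],[1,0,0,0,0,0,0]]'
python3 -m jog '[[1,-0.05,0,0,0,0,0],[1,-0.05,0,0,0,0,0],[1,-0.05,0,0,0,0,0],[1,-0.05,0,0,0,0,0],[1,0,0,0,0,0,0],[1,0,0,0,0,0,0],[1,0,0,0,0,0,0],[1,0,0,0,0,0,0]]'
```

```text
clock: 5.12
tool_pos: [0.5069, 0.0021, 0.0943]
orientation: [0.004, 1.0, 0.0, -0.0]
contact_force: [-0.5, -0.5, -1.6]
gripper_width: 0.0561
finger_force: 30.0
clock: 5.78
tool_pos: [0.5091, 0.002, 0.0945]
orientation: [0.004, 1.0, 0.0, 0.0]
contact_force: [0.3, -0.6, -1.2]
gripper_width: 0.056
finger_force: 30.0
```

```bash
for i in 1; do python3 -m jog '[[1,-0.05,0,0,0,0,0],[1,-0.05,0,0,0,0,0],[1,-0.05,0,0,0,0,0],[1,-0.05,0,0,0,0,0],[1,0,0,0,0,0,0],[1,0,0,0,0,0,0],[1,0,0,0,0,0,0],[1,0,0,0,0,0,0]]'; done
```

```text
clock: 6.45
tool_pos: [0.5112, 0.002, 0.0945]
orientation: [0.004, 1.0, 0.0, 0.0]
contact_force: [-0.8, -0.1, -2.1]
gripper_width: 0.0559
finger_force: 30.0
```

```bash
python3 -m jog '[[1,-0.05,0,0,0,0,0],[1,-0.05,0,0,0,0,0],[1,0,0,0,0,0,0],[1,0,0,0,0,0,0],[1,0,0,0,0,0,0],[1,0,0,0,0,0,0],[1,0,0,0,0,0,0],[1,0,0,0,0,0,0]]'
```

```text
clock: 7.12
tool_pos: [0.5121, 0.002, 0.0944]
orientation: [0.004, 1.0, 0.0, -0.0]
contact_force: [-0.2, 0.4, -1.9]
gripper_width: 0.0561
finger_force: 30.0
```

```bash
python3 -m jog '[[1,-0.05,0,0,0,0,0],[1,-0.05,0,0,0,0,0],[1,0,0,0,0,0,0],[1,0,0,0,0,0,0],[1,0,0,0,0,0,0],[1,0,0,0,0,0,0],[1,0,0,0,0,0,0],[1,0,0,0,0,0,0]]'
```

```text
clock: 7.78
tool_pos: [0.5124, 0.002, 0.0943]
orientation: [0.004, 1.0, 0.0, -0.001]
contact_force: [-3.6, -1.2, -1.1]
gripper_width: 0.0558
finger_force: 30.0
```

```bash
python3 -m jog '[[1,-0.05,0,0,0,0,0],[1,-0.05,0,0,0,0,0],[1,0,0,0,0,0,0],[1,0,0,0,0,0,0],[1,0,0,0,0,0,0],[1,0,0,0,0,0,0],[1,0,0,0,0,0,0],[1,0,0,0,0,0,0]]'
```

```text
clock: 8.45
tool_pos: [0.5123, 0.002, 0.0943]
orientation: [0.004, 1.0, 0.0, -0.002]
contact_force: [-6.1, -0.3, 2.0]
gripper_width: 0.0557
finger_force: 30.0
```

Contact at TCP x = 0.5122, so the slot centre is over the blade at TCP x ≈ 0.521. I'll back off, lift and go over.

```bash
python3 -m jog '[[1,0.4,0,0,0,0,0],[1,0.4,0,0,0,0,0],[1,0,0,-0.8,0,0,0],[1,0,0,-0.8,0,0,0],[1,-0.4,0,0,0,0,0],[1,-0.4,0,0,0,0,0],[1,-0.4,0,0,0,0,0],[1,-0.3,0,0,0,0,0]]'; python3 -m jog '[[1,0,0,0,0,0,0],[1,0,0,0,0,0,0],[1,0,0,0,0,0,0],[1,0,0,0,0,0,0],[1,0,0,0,0,0,0],[1,0,0,0,0,0,0],[1,0,0,0,0,0,0],[1,0,0,0,0,0,0]]'
python3 -c "from h import *;go(.521,.002,.11,-.4);print(robot.sense()['tool_pos'])"
```

```text
clock: 9.12
tool_pos: [0.5221, 0.0019, 0.1104]
orientation: [0.004, 1.0, 0.0, 0.0]
contact_force: [-0.6, 0.1, -1.3]
gripper_width: 0.056
finger_force: 30.0
clock: 9.78
tool_pos: [0.5211, 0.0019, 0.1105]
orientation: [0.004, 1.0, 0.0, 0.0]
contact_force: [-0.3, -0.3, -1.8]
gripper_width: 0.0557
finger_force: 30.0
t 9.7833 tcp [0.5211 0.0019 0.1105] F [-0.3 -0.3 -1.8] w 0.0557 shift now [0.01 0.01 0.05] after turn [0.01 0.01 0.05] turn [ 0.    0.01 -0.05]
[0.52111121 0.00191122 0.1105069 ]
```

```bash
python3 -m jog '[[1,0,0,0.3,0,0,0],[1,0,0,0.3,0,0,0],[1,0,0,0.2,0,0,0],[1,0,0,0.1,0,0,0],[1,0,0,0.1,0,0,0],[1,0,0,0.1,0,0,0],[1,0,0,0,0,0,0],[1,0,0,0,0,0,0]]'
```

```text
clock: 10.45
tool_pos: [0.5211, 0.0019, 0.0994]
orientation: [0.004, 1.0, 0.0, -0.0]
contact_force: [-0.2, -0.5, -3.0]
gripper_width: 0.056
finger_force: 30.0
```

```bash
python3 -m jog '[[1,0,0,0.1,0,0,0],[1,0,0,0.1,0,0,0],[1,0,0,0.1,0,0,0],[1,0,0,0.1,0,0,0],[1,0,0,0,0,0,0],[1,0,0,0,0,0,0],[1,0,0,0,0,0,0],[1,0,0,0,0,0,0]]'
```

```text
clock: 11.12
tool_pos: [0.5212, 0.0019, 0.0955]
orientation: [0.004, 1.0, 0.0, 0.0]
contact_force: [-0.0, -0.2, -1.8]
gripper_width: 0.0558
finger_force: 30.0
```

```bash
python3 -m jog '[[1,0,0,0.1,0,0,0],[1,0,0,0.1,0,0,0],[1,0,0,0.1,0,0,0],[1,0,0,0.1,0,0,0],[1,0,0,0.1,0,0,0],[1,0,0,0,0,0,0],[1,0,0,0,0,0,0],[1,0,0,0,0,0,0]]'
```

```text
clock: 11.78
tool_pos: [0.5212, 0.0019, 0.0905]
orientation: [0.004, 1.0, 0.0, 0.0]
contact_force: [0.8, -0.9, -2.0]
gripper_width: 0.0559
finger_force: 30.0
```

```bash
python3 -m jog '[[1,0,0,0.1,0,0,0],[1,0,0,0.1,0,0,0],[1,0,0,0.1,0,0,0],[1,0,0,0,0,0,0],[1,0,0,0,0,0,0],[1,0,0,0,0,0,0],[1,0,0,0,0,0,0],[1,0,0,0,0,0,0]]'
```

```text
clock: 12.45
tool_pos: [0.5211, 0.0019, 0.0874]
orientation: [0.004, 1.0, 0.0, -0.0]
contact_force: [0.2, 0.0, -2.1]
gripper_width: 0.0559
finger_force: 30.0
```

```bash
python3 -m jog '[[1,0,0,0.05,0,0,0],[1,0,0,0.05,0,0,0],[1,0,0,0,0,0,0],[1,0,0,0,0,0,0],[1,0,0,0,0,0,0],[1,0,0,0,0,0,0],[1,0,0,0,0,0,0],[1,0,0,0,0,0,0]]'
```

```text
clock: 13.12
tool_pos: [0.5212, 0.0019, 0.0871]
orientation: [0.004, 1.0, -0.0, 0.0]
contact_force: [-2.7, 0.6, 4.8]
gripper_width: 0.0559
finger_force: 30.0
```

```bash
python3 -m jog '[[1,0,0,0.05,0,0,0],[1,0,0,0.05,0,0,0],[1,0,0,0,0,0,0],[1,0,0,0,0,0,0],[1,0,0,0,0,0,0],[1,0,0,0,0,0,0],[1,0,0,0,0,0,0],[1,0,0,0,0,0,0]]'
```

```text
clock: 13.78
tool_pos: [0.5214, 0.0019, 0.0864]
orientation: [0.004, 1.0, -0.0, 0.001]
contact_force: [-2.6, -0.1, 6.4]
gripper_width: 0.056
finger_force: 30.0
```

The slot roof is on the edge at TCP z = 0.0872, which matches the expected height. I'll ease off slightly and slide right.

```bash
python3 -m jog '[[1,0,0,-0.1,0,0,0],[1,0,-0.2,0,0,0,0],[1,0,-0.3,0,0,0,0],[1,0,-0.3,0,0,0,0],[1,0,-0.3,0,0,0,0],[1,0,-0.2,0,0,0,0],[1,0,0,0,0,0,0],[1,0,0,0,0,0,0]]'
python3 - <<'E'
from h import *;go(.521,-.028,.0872,-.4)
p,d=robot.snapshot("side");cv2.imwrite("pics/s3.png",cv2.resize(p[130:270,260:430],None,fx=4,fy=4,interpolation=cv2.INTER_CUBIC)[:,:,::-1])
E
```

```text
clock: 14.45
tool_pos: [0.5214, -0.0116, 0.0865]
orientation: [0.004, 1.0, -0.0, 0.0]
contact_force: [0.3, 0.9, 1.9]
gripper_width: 0.0555
finger_force: 30.0
t 14.45 tcp [ 0.5214 -0.0116  0.0865] F [0.3 0.9 1.9] w 0.0555 shift now [ 0.02 -1.64 -0.07] after turn [ 0.03 -1.64 -0.07] turn [-0.03  0.04 -0.06]
```

View pics/s3.png

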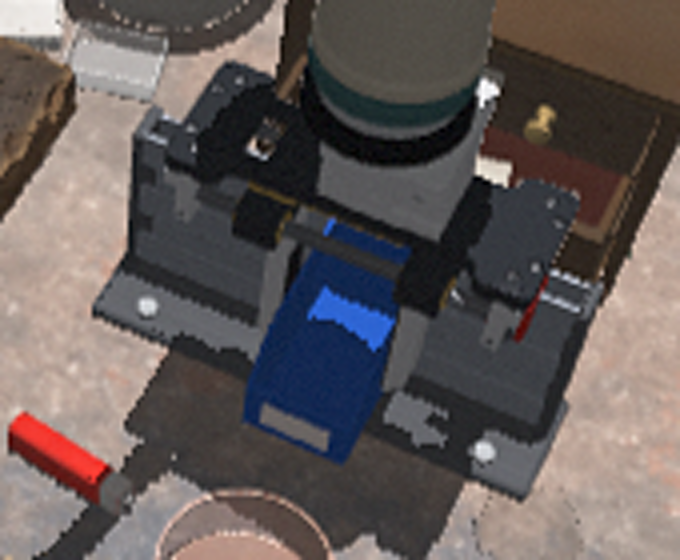

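The bin at (320,350) hangs with its back on the louvres and the stop (red, at (532,310)) still clear to its right. I'll carry on towards the screw.

```bash
python3 -m jog '[[1,0,-0.3,0,0,0,0],[1,0,-0.3,0,0,0,0],[1,0,-0.3,0,0,0,0],[1,0,-0.3,0,0,0,0],[1,0,-0.2,0,0,0,0],[1,0,-0.1,0,0,0,0],[1,0,0,0,0,0,0],[1,0,0,0,0,0,0]]'
```

```text
clock: 15.17
tool_pos: [0.5209, -0.0264, 0.0865]
orientation: [0.004, 1.0, -0.0, 0.0]
contact_force: [0.6, 0.9, 3.2]
gripper_width: 0.0558
finger_force: 30.0
```

```bash
python3 -m jog '[[1,0,-0.1,0,0,0,0],[1,0,-0.1,0,0,0,0],[1,0,-0.1,0,0,0,0],[1,0,-0.1,0,0,0,0],[1,0,0,0,0,0,0],[1,0,0,0,0,0,0],[1,0,0,0,0,0,0],[1,0,0,0,0,0,0]]'
```

```text
clock: 15.83
tool_pos: [0.5209, -0.0302, 0.0865]
orientation: [0.004, 1.0, -0.0, 0.0]
contact_force: [0.1, 2.6, 3.4]
gripper_width: 0.0558
finger_force: 30.0
```

```bash
python3 -m jog '[[1,0,-0.1,0,0,0,0],[1,0,-0.1,0,0,0,0],[1,0,-0.05,0,0,0,0],[1,0,-0.05,0,0,0,0],[1,0,0,0,0,0,0],[1,0,0,0,0,0,0],[1,0,0,0,0,0,0],[1,0,0,0,0,0,0]]'
```

```text
clock: 16.5
tool_pos: [0.5209, -0.0332, 0.0865]
orientation: [0.004, 1.0, -0.0, 0.0]
contact_force: [-0.1, 3.8, 3.3]
gripper_width: 0.0558
finger_force: 30.0
```

```bash
python3 -m jog '[[1,0,-0.05,0,0,0,0],[1,0,-0.05,0,0,0,0],[1,0,-0.05,0,0,0,0],[1,0,-0.05,0,0,0,0],[1,0,0,0,0,0,0],[1,0,0,0,0,0,0],[1,0,0,0,0,0,0],[1,0,0,0,0,0,0]]'
```

```text
clock: 17.17
tool_pos: [0.5209, -0.0351, 0.0865]
orientation: [0.004, 1.0, -0.0, 0.0]
contact_force: [0.2, 3.7, 4.3]
gripper_width: 0.0562
finger_force: 30.0
```

```bash
python3 -m jog '[[1,0,-0.05,0,0,0,0],[1,0,-0.05,0,0,0,0],[1,0,-0.05,0,0,0,0],[1,0,-0.05,0,0,0,0],[1,0,0,0,0,0,0],[1,0,0,0,0,0,0],[1,0,0,0,0,0,0],[1,0,0,0,0,0,0]]'
```

```text
clock: 17.83
tool_pos: [0.5208, -0.0363, 0.0865]
orientation: [0.004, 1.0, 0.001, 0.0]
contact_force: [-0.3, 5.7, 4.3]
gripper_width: 0.0561
finger_force: 30.0
```

```bash
python3 -m jog '[[1,0,-0.05,0,0,0,0],[1,0,-0.05,0,0,0,0],[1,0,-0.05,0,0,0,0],[1,0,-0.05,0,0,0,0],[1,0,0,0,0,0,0],[1,0,0,0,0,0,0],[1,0,0,0,0,0,0],[1,0,0,0,0,0,0]]'
```

```text
clock: 18.5
tool_pos: [0.5208, -0.0363, 0.0866]
orientation: [0.004, 1.0, 0.002, 0.0]
contact_force: [1.1, 11.7, 5.9]
gripper_width: 0.0561
finger_force: 30.0
```

```bash
python3 -m jog '[[1,0,-0.05,0,0,0,0],[1,0,0,0,0,0,0],[1,0,0,0,0,0,0],[1,0,0,0,0,0,0],[1,0,0,0,0,0,0],[1,0,0,0,0,0,0],[1,0,0,0,0,0,0],[1,0,0,0,0,0,0]]'; python3 -m jog '[[1,0,0,0,0,0,0],[1,0,0,0,0,0,0],[1,0,0,0,0,0,0],[1,0,0,0,0,0,0],[1,0,0,0,0,0,0],[1,0,0,0,0,0,0],[1,0,0,0,0,0,0],[1,0,0,0,0,0,0]]'
python3 - <<'E'
from h import *;go(.521,-.0363,.0866,-.4)
s=robot.sense();print(s["torque"])
E
```

```text
clock: 19.17
tool_pos: [0.5208, -0.0363, 0.0866]
orientation: [0.004, 1.0, 0.003, 0.0]
contact_force: [0.7, 12.9, 6.1]
gripper_width: 0.0556
finger_force: 30.0
clock: 19.83
tool_pos: [0.5208, -0.0363, 0.0866]
orientation: [0.004, 1.0, 0.003, 0.0]
contact_force: [0.1, 12.6, 5.7]
gripper_width: 0.0557
finger_force: 30.0
t 19.8333 tcp [ 0.5208 -0.0363  0.0866] F [ 0.1 12.6  5.7] w 0.0557 shift now [-0.02 -0.   -0.  ] after turn [-0.02 -0.   -0.  ] turn [ 0.33  0.01 -0.06]
[ 1.98643684 -0.44256595  0.60720351]
```

Pressed for more than a second at about 12.6 N total, of which 3–4 N is drag. I'll ease off the push and open.

```bash
python3 -m jog '[[1,0,0.1,-0.05,0,0,0],[1,0,0.1,-0.05,0,0,0],[1,0,0.1,-0.05,0,0,0],[1,0,0.05,0,0,0,0],[1,0,0,0,0,0,0],[0.38,0,0,0,0,0,0],[0.36,0,0,0,0,0,0],[0.33,0,0,0,0,0,0]]'; python3 -m jog '[[0.3,0,0,0,0,0,0],[0.25,0,0,0,0,0,0],[0.1,0,0,0,0,0,0],[0,0,0,0,0,0,0],[0,0,0,0,0,0,0],[0,0,0,0,0,0,0],[0,0,0,0,0,0,0],[0,0,0,0,0,0,0]]'
```

```text
clock: 20.5
tool_pos: [0.5207, -0.0369, 0.088]
orientation: [0.004, 1.0, -0.001, -0.0]
contact_force: [0.3, 0.3, 0.2]
gripper_width: 0.0625
finger_force: 0.0
clock: 21.17
tool_pos: [0.5208, -0.036, 0.088]
orientation: [0.004, 1.0, 0.0, 0.0]
contact_force: [-0.5, -0.1, -0.5]
gripper_width: 0.0936
finger_force: 0.0
```

```bash
python3 -m jog '[[0,0,0,-1,0,0,0],[0,0,0,-2,0,0,0],[0,0,0,-3,0,0,0],[0,0,0,-3,0,0,0],[0,0,0,-3,0,0,0],[0,3,0,-2,0,0,0],[0,4,0,0,0,0,0],[0,4,0,0,0,0,0]]'; python3 -m jog '[[0,4,2,0,0,0,0],[0,4,3,0,0,0,0],[0,2,3,0,0,0,0],[0,0,3,0,0,0,0],[0,0,3,0,0,0,0],[0,0,3,0,0,0,0],[0,0,3,0,0,0,0],[0,0,3,0,0,0,0]]'
python3 - <<'E'
from h import *
for n in ("top","side"):
    p,d=robot.snapshot(n);P,h,ok=cloud(n,p,d);X,Y,Z=P[...,0],P[...,1],P[...,2]
    q=P[blue(h)&ok&(X>.42)&(X<.6)&(abs(Y+.03)<.08)&(Z>.05)&(Z<.15)]
    print(n,len(q),np.percentile(q,[1,99],axis=0).round(4).tolist())
    for x in (.50,.52,.54):
        s=q[(abs(q[:,0]-x)<.006)&(q[:,2]>.115)]
        if len(s):print(x,s.min(0).round(4),s.max(0).round(4))
    if n=="side":cv2.imwrite("pics/s4.png",cv2.resize(p[110:290,230:430],None,fx=3.3,fy=3.3)[:,:,::-1])
E
```

```text
clock: 21.83
tool_pos: [0.4111, -0.0355, 0.2299]
orientation: [0.004, 1.0, -0.001, 0.002]
contact_force: [-0.6, -0.3, 0.0]
gripper_width: 0.094
finger_force: 0.0
clock: 22.5
tool_pos: [0.3216, 0.1906, 0.229]
orientation: [0.004, 1.0, 0.0, 0.001]
contact_force: [0.7, -0.3, 0.4]
gripper_width: 0.094
finger_force: 0.0
top 1157 [[0.4714, -0.0627, 0.0633], [0.5784, -0.0087, 0.1297]]
0.5 [ 0.4941 -0.0621  0.1175] [ 0.506  -0.0085  0.1254]
0.52 [ 0.5148 -0.0625  0.1154] [ 0.5259 -0.0089  0.1268]
0.54 [ 0.5343 -0.065   0.1151] [ 0.5458 -0.0094  0.1277]
side 1764 [[0.4695, -0.0663, 0.0643], [0.5797, -0.0106, 0.1294]]
0.5 [ 0.494  -0.066   0.1153] [ 0.5059 -0.0099  0.1259]
0.52 [ 0.5144 -0.066   0.1152] [ 0.5256 -0.0109  0.1273]
0.54 [ 0.5341 -0.0663  0.1175] [ 0.5456 -0.0099  0.1291]
```

View pics/s4.png

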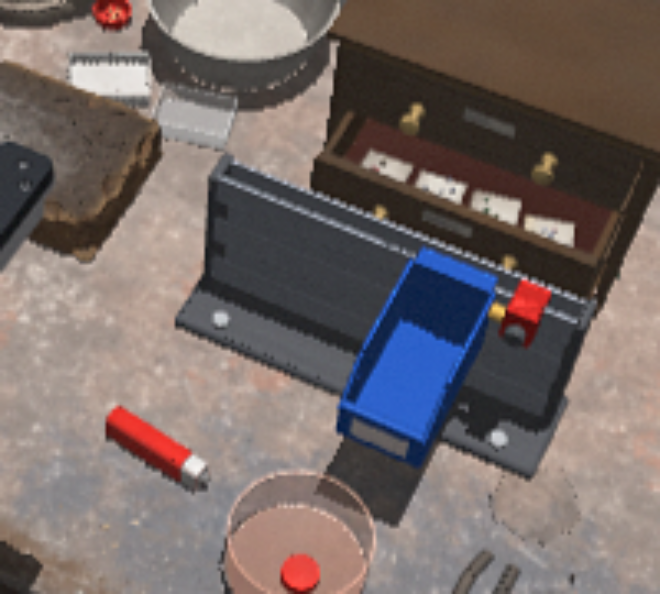

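The bin hangs square at (420,360), with its lip over the louvre and its right side on the brass screw at (497,312). The jar and lighter look unmoved.

```bash
python3 -c "from rig import robot;print(robot.job_done())"
```

```text
the job is handed in; nothing more can be done
None
```

The bin hangs square on the top louvre, released and resting against the stop's brass screw after a push of about ten newtons; the job is handed in at about 23 s on the robot's clock, with no verdict shown.

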